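# Hold a split glass mould shut for pinning

## Robot

A 7-joint arm with a two-finger parallel gripper is mounted at the origin on a cart in front of the work surface, level with it; the furniture and walls round the work are solid. World frame = base frame: x ahead of the robot, y to its left, z up, the work surface at z = 0. Lengths are in m, angles in rad, forces in N, time in s.
With the tool pointing down it reaches from about 0.4 to 0.85 m from the base axis. Payload 10.4 kg.
Tool frame: the origin (TCP) lies midway between the tips of the shut fingers; the grasp point (between the pads) lies 19 mm behind it (robot.grasp_offset is the z of the grasp point in the tool frame, in m); z points along the fingers, y is the direction in which the jaws open and shut (so a half turn about z gives the same grasp; the last joint's range is limited). The gripper opens to 85 mm and grips with 20 to 120 N. Pads are 22 mm wide; open, the fingers measure 114 mm over their backs; the gripper's body (76 mm by 85 mm) begins 54 mm behind the grasp point. The pads swing forward as they close: fully open they stand 13 mm farther back than shut.
Start: joints at [-1.353, 0.332, -0.065, 1.46, 0.022, 1.35, -0.088], TCP at [0.149, 0.607, 0.201] pointing down, gripper open.
Joint ranges: [-2.6, 2.6], [-0.5, 2.12], [-1.47, 1.34], [0.16, 2.42], [-1.27, 4.41], [0.06, 2.06], [-2.6, 2.6]. Speed limits (rad/s): [2.22, 2.22, 2.79, 2.79, 3.14, 3.14, 3.14].

## Interface

Orientations are given as a rotation vector (axis times angle).
In Python, from workcell import robot gives the robot as it stands.
- The arm moves only by the shell command python3 -m handwheel 'ROWS' [FORCE]. ROWS is JSON, a list that holds one entry, the list of rows, each a list of 7 numbers: the shift along the tool's x, y, z in m, then the turn, a rotation vector about the tool's x, y, z in rad, then the opening in per cent of the stroke, from 0 (shut) to 100 (fully open). A call has 1 to 5 rows; each row shifts and turns the pose as measured when the row begins, along the tool's axes as they then stand; what a row does not reach is not made up. A row lasts 1/10 s, in which the tool goes at most 50 mm and 8.59 degrees, less where a joint would pass 70% of its speed; a pose out of reach is approached as far as the arm can. A call with a gripper value outside its range is refused whole. The fingers move at their own pace and stop on an object; FORCE is the grip in N (left out, the last holds). Time passes only in rows, so rows that do not move let the fingers close. It gives the time, the measured TCP pose, the force and the opening at its end, in the units of the state.
- robot.get_state(): the state, without advancing time (a new reading comes with each control period).
- robot.camera(name): name is "side" or "top" or "wrist"; returns a dict with "color" (420x560x3 uint8, red, green, blue), "fx", "fy", "cx", "cy" (pixels), "xyz" and "orientation" of the camera in the world; the wrist camera has in their place "mount" (4x4, takes a point from camera to tool coordinates, whose origin is the TCP and whose axes are the flange's). Camera axes: x right, y down, z forward; pixel columns grow to the right and rows downward; lengths in m; the calibration is good to about 2 mm. The wrist camera is an equidistant fisheye: a pixel r from the principal point sees the ray r / f radians off the axis. A picture is of the moment at which its call begins: read the wrist's pose just before it. There is no depth.
- robot.hand_in(): hands the job in, once; it reports no verdict.
The state is a dict: "time": time; "joints": joint angles; "joint_vel": joint speeds; "joint_efforts": joint torques, N m; "tool_pos": TCP position; "eef_rot": TCP orientation; "force": force on the tool from outside, world axes, zero at the start; "ft_torque": the same for the moment, N m; "width": opening from 0.0 (shut) to 1.0 (fully open).
Only numpy, scipy, OpenCV 4.12 (cv2) and the standard library are available. Lean on these libraries where they do the work, as an engineer would, in place of code of your own. Each camera call takes 0.05 s, during which the arm holds its last target. There are 200 camera calls.

## Task

The split glass mould is going back together: first squeeze the trigger of the blow gun fully for about a second to blow the grit off the parting face of the bolted half, and let the trigger go. Then stand the loose half on the steel plate, slide it onto the two brass dowels until the parting faces meet, and, without ramming it (graphite chips above 40 N), press it shut against its sprung openers with a steady push of 15 to 20 N. Finish while still holding it pressed shut like that, so that I can drop in the two hinge pins; leave the other things on the table where they are.

Things in the scene. Friction and masses are not known exactly. Their poses are not given: they have to be found in the camera images.
- half_grip (a point): Centre of the upright wooden handle on the back of the loose mould half, where it is grasped: a rounded bar 24 mm wide (local y), 26 mm deep (local x), 82 mm tall. The point is 47 mm above the underside of the half, the handle's top 88 mm. Local +x points from the handle to the parting face, z up. Both sides of the handle (local y) are free for fingers; the round back of the mould starts 6 mm in front of it.
- half_face (a point): Centre of the flat parting face of the loose mould half, 56 mm in front of half_grip along local +x (out of the face), 42 mm above the underside; y sideways, z up. When the mould is shut this point lies on fixed_face with the same axes.
- mould_half: Loose mould half standing on the table left of the plate: dark graphite half shell, outer radius 37, 84 tall, with steel flanges at the face (to 53 mm either side), each with a 13 mm dowel hole 40 mm out and 24 up, and hinge knuckles (to 69 mm out, 31 to 53 up, 7 past the face). 0.29 to 0.47 kg, centre of mass 20 to 30 mm behind the face. Origin: underside, middle of the face; x out of the face, z up.
- fixed_face (a point): Centre of the flat parting face of the bolted mould half, 42 mm above the plate (z = 0.050). Local +x points into the bolted half, away from the robot: the direction in which the loose half is slid and pressed; y along the face to the left, z up. The plate is bare for 160 mm in front of the face and 95 mm to the left of this point; there the loose half is set down.
- mould_fixed: Bolted mould half. Two brass dowels (8 mm thick, 12 long, the last 6 tapering to 3.6) stand out of its face, 40 mm to either side, 24 above the plate. Its hinge knuckles are 4 to 28 and 56 to 80 mm above the plate; those of the loose half pass between with 3 mm to spare when it stands on the plate. Origin: middle of the face, on the plate; axes as fixed_face.
- opener_l (a joint): Travel of the left sprung opener, a steel pin 10 mm thick that stands 6 mm out of the bolted half's face, 40 mm to the left, 58 above the plate: 0 out, 0.006 m pressed in level with the face. Its twin is on the right. Together they push back with 2 N when first touched and 7 N when the mould is shut, so the loose half opens again if let go. Bearing down loses push to friction.
- station: Waxed, slippery steel plate (friction about 0.2), 245 x 305 x 8 mm, fixed to the table, carrying the bolted half, the blow gun (right) and a wooden block with the two hinge pins (right, behind). Origin: on the table, below fixed_face; axes as there. Plate from 164 mm in front of the origin to 80 behind, 95 left to 210 right.
- gun_squeeze (a point): Point between grip and trigger of the blow gun, which lies on its side, its black grip pointing to the robot; 60 mm above the table, mid-height of the grip (24 mm thick), 40 mm of air below. Axes as fixed_face. The back of the grip is 27 mm to the right (local -y), the outer face of the orange trigger 27 mm to the left, 16 when fully squeezed: squeeze across y, from above, about 8 N.
- trigger (a joint): Angle of the orange trigger: 0 let go, 0.35 rad fully squeezed (a spring returns it). It hinges about a vertical pin 35 mm in front of gun_squeeze (local +x), beside the gun's barrel, and swings to the right towards the grip.
- frit_jar: glass jar of blue grains with a yellow metal lid, 64 mm across, 92 mm tall, a bystander to leave alone; origin at its underside
- wax_block: yellow wax block, 43 x 64 x 26 mm, a bystander to leave alone; origin at its underside
- matchbox: matchbox, 36 x 53 x 15 mm, a bystander to leave alone; origin at its underside
- pliers: steel pliers, 56 x 146 x 13 mm, a bystander to leave alone; origin at its underside
- tape_roll: blue roll of tape, 67 mm across, 19 mm tall, a bystander to leave alone; origin at its underside

How it is judged:
By the outcome, as a careful person would: the job done as asked, in the order asked, and still so for the second after the job is handed in, while the arm keeps its last pose, push and grip.
It also fails if it takes over 70 s, if anything falls off the work surface, if the arm or the gripper's body presses on something with over 40 N, if the wrist force passes 120 N, or if a joint passes its speed limit or range.

## Working session

There is one attempt and no reset: what is moved stays moved. The work goes in short steps, Python scripts to look and compute and a shell command to move; the robot and the scene stay as the last step left them, time stands still between calls to the robot, and variables do not carry over. Pictures are saved under pics/ and viewed, about 8 in all and at most 12, crops included, and the job is handed in when it is done.

```bash
mkdir -p pics; ls; python3 - <<'E'
from workcell import robot
import cv2,numpy as np
s=robot.get_state();print({k:np.round(v,3).tolist() for k,v in s.items()})
for n in("top","side"):
    c=robot.camera(n);cv2.imwrite(f"pics/{n}0.png",c["color"][:,:,::-1]);print(n,{k:np.round(v,4).tolist() for k,v in c.items() if k!="color"})
c=robot.camera("wrist");print({k:np.round(v,4).tolist() for k,v in c.items() if k!="color"})
cv2.imwrite("pics/w0.png",c["color"][:,:,::-1])
E
```

```text
pics
{'time': 0.0, 'joints': [-1.353, 0.333, -0.065, 1.461, 0.022, 1.35, -0.089], 'joint_vel': [-0.001, -0.002, -0.0, 0.001, -0.001, -0.001, 0.0], 'joint_efforts': [-0.0, -62.543, 0.049, -39.161, 0.016, 0.01, -0.0], 'tool_pos': [0.149, 0.607, 0.2], 'eef_rot': [-0.377, -3.119, 0.002], 'force': [0.127, -0.387, 0.053], 'ft_torque': [0.014, -0.023, 0.027], 'width': 0.999}
top {'fx': 428.0201, 'fy': 428.0201, 'cx': 267.981, 'cy': 214.2045, 'xyz': [0.2933, 0.191, 1.1855], 'orientation': [-2.0854, 2.1345, -0.1856]}
side {'fx': 480.4669, 'fy': 480.4669, 'cx': 284.3483, 'cy': 216.8917, 'xyz': [0.6503, -0.4645, 0.8746], 'orientation': [-2.4367, -0.2713, 0.0877]}
{'fx': 325.1923, 'fy': 325.1923, 'cx': 280.4912, 'cy': 205.4073, 'mount': [[-0.0006, -0.9575, -0.2885, 0.0726], [1.0, -0.0004, -0.0005, 0.0002], [0.0004, -0.2885, 0.9575, -0.1727], [0.0, 0.0, 0.0, 1.0]]}
```

View pics/top0.png

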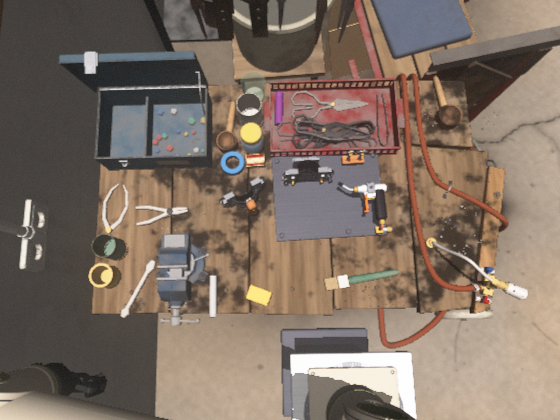

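View pics/side0.png

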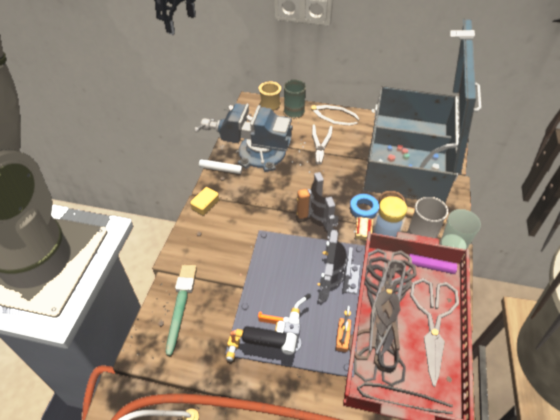

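The top view shows the plate at px (275-385, 152-240), with the bolted half at (308,172), the gun at (372,200) and the loose half at (243,193), handle at (252,205). The side view shows the same layout. I'll zoom in on both.

```bash
cat > h.py <<'E'
import numpy as np,cv2
from scipy.spatial.transform import Rotation as R
from workcell import robot
def ray(c,u,v,tool=None):
    d=np.array([(u-c["cx"])/c["fx"],(v-c["cy"])/c["fy"],1.])
    if "mount" in c:
        a=d[:2];r=np.hypot(*a);k=np.sin(r)/r if r>1e-9 else 1;d=np.array([a[0]*k,a[1]*k,np.cos(r)])
        M=tool@np.array(c["mount"]);return M[:3,3],M[:3,:3]@d
    return np.array(c["xyz"]),R.from_rotvec(c["orientation"]).as_matrix()@d
def hit(c,u,v,z,tool=None):
    o,d=ray(c,u,v,tool);return o+d*(z-o[2])/d[2]
def T(s):
    M=np.eye(4);M[:3,:3]=R.from_rotvec(s["eef_rot"]).as_matrix();M[:3,3]=s["tool_pos"];return M
def pix(c,p,tool=None):
    M=tool@np.array(c["mount"]) if "mount" in c else None
    if M is None:
        q=R.from_rotvec(c["orientation"]).as_matrix().T@(np.array(p)-c["xyz"])
        return c["fx"]*q[0]/q[2]+c["cx"],c["fy"]*q[1]/q[2]+c["cy"]
    q=M[:3,:3].T@(np.array(p)-M[:3,3]);r=np.arctan2(np.hypot(q[0],q[1]),q[2]);k=c["fx"]*r/np.hypot(q[0],q[1])
    return q[0]*k+c["cx"],q[1]*k+c["cy"]
E
python3 - <<'E'
import cv2
a=cv2.imread("pics/top0.png")[145:255,205:405];b=cv2.imread("pics/side0.png")[170:380,215:375]
cv2.imwrite("pics/c1.png",cv2.resize(a,None,fx=4,fy=4,interpolation=cv2.INTER_CUBIC))
cv2.imwrite("pics/c2.png",cv2.resize(b,None,fx=2.8,fy=2.8,interpolation=cv2.INTER_CUBIC))
E
```

```text
(no output)
```

View pics/c1.png

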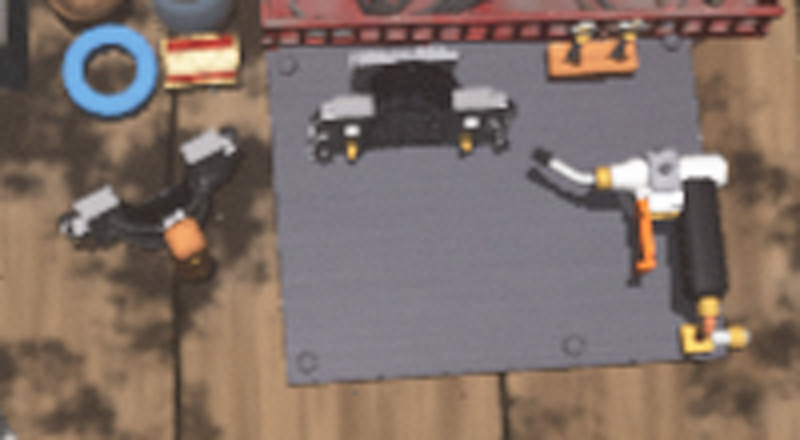

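The crop shows the plate corners at crop px (290,384) and (268,45), the brass dowels at (352,150) and (466,145), the trigger at (645,240), the grip at (705,240), and the loose half's orange handle top at (185,238) with its face pointing up-left.

```bash
python3 - <<'E'
from h import *
c=robot.camera("top")
def h(u,v,z): return hit(c,u/4+205,v/4+145,z)[:2]
fl,bl=h(290,384,.008),h(268,45,.008);print("plate fl,bl",fl,bl)
fr=h(690,362,.008)
d=bl-fl;print("yaw left edge",np.arctan2(d[1],d[0]),np.hypot(*d)); e=fl-fr;print("yaw front",np.arctan2(-e[0],e[1]))
b1,b2=h(286,66,.008),h(307,363,.008);b3,b4=h(574,346,.008),h(671,42,.008);print("bolts",b1,b2,b3,b4)
dl,dr=h(352,148,.032),h(466,145,.032);print("dowels",dl,dr,dr-dl)
print("trigger outer/grip back at y", h(636,235,.06),h(720,235,.06))
print("handle top",h(186,237,.088))
k1,k2=h(97,205,.084),h(208,147,.084);print("flange tops?",k1,k2)
E
```

```text
plate fl,bl [0.44988066 0.18694102] [0.69602353 0.19652636]
yaw left edge 0.038922519515259754 0.24632943231920418
yaw front 0.03130136106115865
bolts [0.67986121 0.18396376] [0.46426205 0.17477959] [ 0.47165169 -0.01037562] [ 0.69002305 -0.09224577]
dowels [0.611056   0.13966617] [0.61106328 0.06041905] [ 7.28141111e-06 -7.92471188e-02]
trigger outer/grip back at y [ 0.537896   -0.04717335] [ 0.53644222 -0.10311697]
handle top [0.53811351 0.25304633]
flange tops? [0.56225351 0.31200551] [0.60002496 0.23776363]
```

```bash
cat >> h.py <<'E'
def go(x,y,z,yaw,s=None):
    "tool-frame shift and yaw turn to put TCP at xyz, tool-x = -(cos yaw, sin yaw), pointing down"
    s=s or robot.get_state();M=T(s)
    G=np.column_stack([[-np.cos(yaw),-np.sin(yaw),0],[-np.sin(yaw),np.cos(yaw),0],[0,0,-1.]])
    d=M[:3,:3].T@(np.array([x,y,z])-M[:3,3]);w=R.from_matrix(M[:3,:3].T@G).as_rotvec()
    print("t",round(s["time"],2),"pos",np.round(s["tool_pos"],4),"F",np.round(s["force"],1),"w",round(s["width"],3),"\n shift",np.round(d,4),"turn",np.round(w,4),"world-aligned shift after turn",np.round(G.T@(np.array([x,y,z])-M[:3,3]),4))
def snap(name,n):
    s=robot.get_state();c=robot.camera(n);cv2.imwrite(name,c["color"][:,:,::-1]);return c,T(s)
E
H="python3 -m handwheel"
python3 -m handwheel '[[[0,0,-0.04,0,0,-0.14,100],[0,0,-0.02,0,0,-0.137,100],[-0.0235,-0.042,0,0,0,0,100],[-0.0235,-0.042,0,0,0,0,100],[-0.0235,-0.042,0,0,0,0,100]]]'
python3 -m handwheel '[[[-0.0235,-0.042,0,0,0,0,100],[-0.0235,-0.042,0,0,0,0,100],[-0.0235,-0.042,0,0,0,0,100],[-0.0235,-0.042,0,0,0,0,100],[-0.0235,-0.042,0,0,0,0,100]]]'
python3 -c "
from h import *
go(.5,.03,.26,.037)"
```

```text
time: 0.7
tool_pos: [0.2215, 0.4844, 0.2597]
eef_rot: [0.092, -3.136, 0.008]
force: [1.7, -0.7, 0.5]
width: 0.998
time: 1.2
tool_pos: [0.3545, 0.2726, 0.26]
eef_rot: [0.093, -3.136, 0.005]
force: [1.8, 0.3, -0.1]
width: 1.0
t 1.2 pos [0.3545 0.2726 0.26  ] F [ 1.8  0.3 -0.1] w 1.0 
 shift [-0.1309 -0.2508  0.0003] turn [-0.0031 -0.0039  0.0225] world-aligned shift after turn [-0.1365 -0.2478  0.    ]
```

```bash

python3 -m handwheel '[[[-0.022,-0.042,0,0,0,0.02,100],[-0.022,-0.042,0,0,0,0,100],[-0.022,-0.042,0,0,0,0,100],[-0.022,-0.042,0,0,0,0,100],[-0.022,-0.042,0,0,0,0,100]]]' >/dev/null
python3 -m handwheel '[[[-0.022,-0.041,0,0,0,0,100],[-0.005,-0.01,0,0,0,0,100],[0,0,0,0,0,0,100],[0,0,0,0,0,0,100]]]'
python3 -c "
from h import *
c,t=snap('pics/w1.png','wrist')
go(.5,.03,.26,.037)
np.save('t1.npy',t)
cv2.imwrite('pics/w1b.png',cv2.resize(c['color'][:,:,::-1],None,fx=1.42,fy=1.42,interpolation=cv2.INTER_CUBIC))"
```

```text
time: 2.1
tool_pos: [0.5072, -0.0018, 0.2609]
eef_rot: [0.044, -3.14, 0.004]
force: [-0.3, 0.5, -0.8]
width: 0.999
t 2.15 pos [ 0.5071 -0.0014  0.2609] F [ 0.3 -0.9 -0.2] w 1.001 
 shift [0.0062 0.0316 0.0008] turn [-0.0025 -0.0011 -0.0081] world-aligned shift after turn [0.006  0.0316 0.0009]
```

View pics/w1b.png

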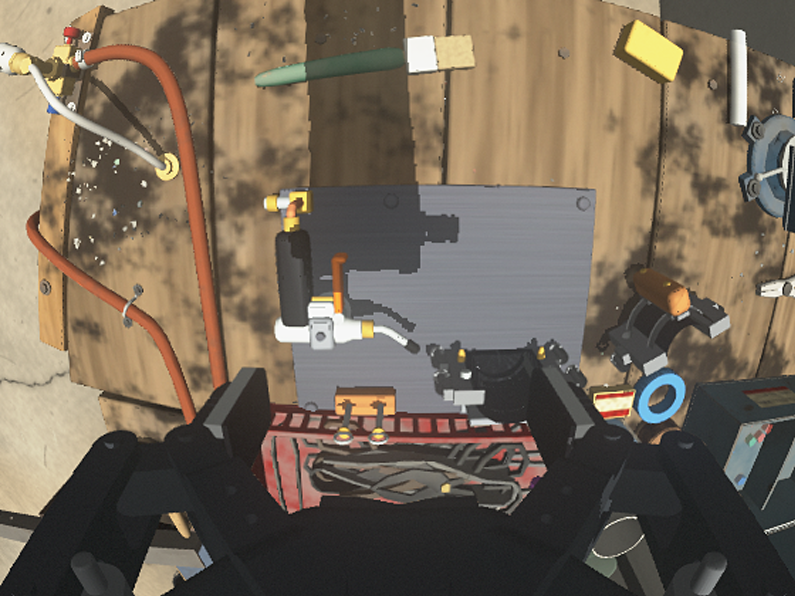

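The wrist view (robot side up) shows plate corner FL at (597,190), bolts at (391,201) and (583,203), dowels at about (461,353) and (541,350). The trigger's outer edge is at (346,262), the grip's back edge at (277,262), and the loose half's handle top at (676,300).

```bash
python3 - <<'E'
from h import *
c=robot.camera("wrist");t=np.load('t1.npy')
def h(u,v,z): return np.round(hit(c,u/1.42,v/1.42,z,t)[:2],4)
print("fl",h(597,190,.008),"front mid",h(330,187,.008),"bolts",h(583,203,.008),h(391,201,.008))
print("dowel",h(541,350,.032),h(461,353,.032))
print("trigger top outer",h(346,260,.06),"tip",h(341,255,.06),"hinge?",h(338,312,.06),"grip back",h(277,265,.06),h(279,300,.06))
print("handle top",h(679,297,.088))
print("knuckle ends / flange top",h(652,355,.084),h(712,322,.084))
E
```

```text
fl [0.4536 0.1893] front mid [ 0.4635 -0.067 ] bolts [0.4676 0.1753] [ 0.4756 -0.0103]
dowel [0.611  0.1402] [0.6148 0.0603]
trigger top outer [ 0.5206 -0.0458] tip [ 0.5164 -0.05  ] hinge? [ 0.5666 -0.0529] grip back [ 0.5261 -0.1054] [ 0.5574 -0.105 ]
handle top [0.5363 0.2499]
knuckle ends / flange top [0.5943 0.2355] [0.5615 0.3007]
```

```bash

python3 -c "
from h import *
go(.530,-.0755,.16,.04)"
```

```text
t 2.2 pos [ 0.5071 -0.0009  0.2609] F [-0.6 -0.2 -0.8] w 1.001 
 shift [-0.0208 -0.075   0.1011] turn [-0.0023 -0.001  -0.01  ] world-aligned shift after turn [-0.0199 -0.0755  0.1009]
```

```bash

python3 -m handwheel '[[[-0.007,-0.025,0.034,0,0,-0.01,100],[-0.007,-0.025,0.034,0,0,0,100],[-0.007,-0.025,0.033,0,0,0,100],[0,0,0,0,0,0,100],[0,0,0,0,0,0,100]]]'
python3 -c "
from h import *
c,t=snap('pics/w2.png','wrist')
go(.530,-.0755,.04,.04)
np.save('t2.npy',t)
cv2.imwrite('pics/w2b.png',cv2.resize(c['color'][:,:,::-1],None,fx=1.42,fy=1.42,interpolation=cv2.INTER_CUBIC))"
```

```text
time: 2.7
tool_pos: [0.5321, -0.0677, 0.1577]
eef_rot: [-0.086, 3.138, 0.004]
force: [-0.7, 0.3, 0.1]
width: 0.999
t 2.75 pos [ 0.5318 -0.0676  0.1576] F [ 0.4 -0.6 -0. ] w 0.999 
 shift [ 0.0025 -0.008   0.1176] turn [0.0022 0.0018 0.0153] world-aligned shift after turn [ 0.0022 -0.0078  0.1176]
```

View pics/w2b.png

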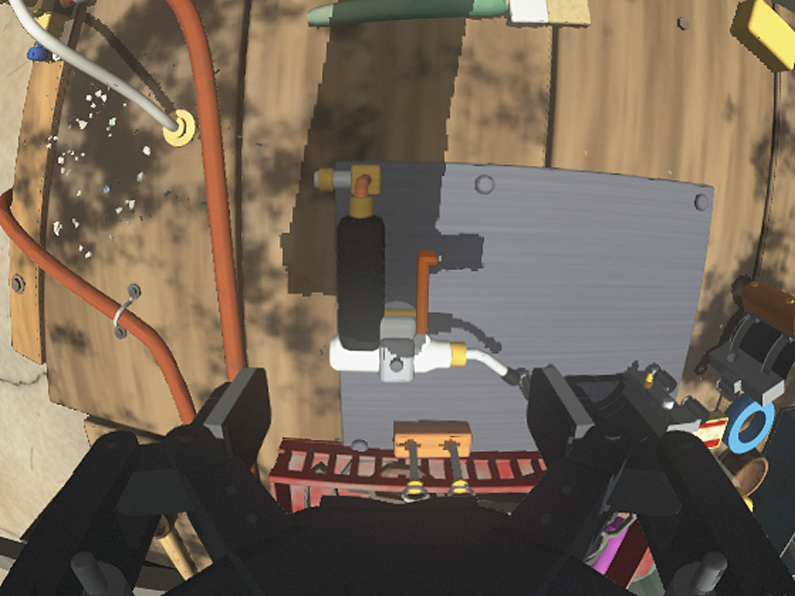

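The gun is now close: grip back edge at (338,280), trigger outer edge at (430,290), bent trigger tip at (432,256), trigger root at (421,331).

```bash
python3 - <<'E'
from h import *
c=robot.camera("wrist");t=np.load('t2.npy')
def h(u,v,z): return np.round(hit(c,u/1.42,v/1.42,z,t)[:2],4)
print("trig out",h(430,290,.06),"tip",h(432,254,.06),"root",h(421,331,.06),"grip back",h(338,285,.06),"grip ends",h(360,216,.07),h(360,350,.07))
s=robot.get_state();p=np.array([.530,-.0755,.06]);print("proj",np.array(pix(c,p,t))*1.42)
E
```

```text
trig out [ 0.539  -0.0479] tip [ 0.5164 -0.0483] root [ 0.5662 -0.0515] grip back [ 0.5388 -0.1043] grip ends [ 0.4944 -0.0915] [ 0.5769 -0.0889]
proj [385.58735661 273.46931643]
```

```bash

python3 -m handwheel '[[[0.002,-0.008,0.0,0,0,0.015,100],[0,0,0.03,0,0,0,100],[0,0,0.03,0,0,0,100],[0,0,0,0,0,0,100]]]'
python3 -c "
from h import *
go(.530,-.076,.04,.04)"
```

```text
time: 3.2
tool_pos: [0.5339, -0.073, 0.1016]
eef_rot: [-0.068, 3.129, 0.008]
force: [-0.2, 0.0, 0.2]
width: 0.999
t 3.2 pos [ 0.5339 -0.073   0.1016] F [-0.2  0.   0.2] w 0.999 
 shift [ 0.0048 -0.0031  0.0616] turn [0.005  0.012  0.0034] world-aligned shift after turn [ 0.004  -0.0028  0.0616]
```

```bash

python3 -m handwheel '[[[0.004,-0.004,0.02,0,0.012,0.003,100],[0.001,0,0.022,0,0,0,100],[0,0,0.02,0,0,0,100],[0,0,0,0,0,0,100]]]'
python3 -c "
from h import *
go(.530,-.076,.04,.04)"
```

```text
time: 3.6
tool_pos: [0.5334, -0.0759, 0.0453]
eef_rot: [-0.065, 3.133, 0.01]
force: [-0.7, 0.6, 1.0]
width: 1.0
t 3.6 pos [ 0.5334 -0.0759  0.0453] F [-0.7  0.6  1. ] w 1.0 
 shift [0.0035 0.     0.0053] turn [0.0065 0.008  0.0015] world-aligned shift after turn [0.0034 0.0001 0.0053]
```

Now close and monitor the width.

```bash

python3 -m handwheel '[[[0.004,0,0.006,0,0.006,0,62],[0,0,0,0,0,0,62],[0,0,0,0,0,0,62]]]' 20
python3 -m handwheel '[[[0,0,0,0,0,0,40],[0,0,0,0,0,0,40],[0,0,0,0,0,0,40],[0,0,0,0,0,0,40],[0,0,0,0,0,0,40]]]' 20
python3 -c "
from h import *
c,t=snap('pics/w3.png','wrist')
go(.530,-.076,.04,.04)
np.save('t3.npy',t)
cv2.imwrite('pics/w3b.png',cv2.resize(c['color'][100:300,140:420,::-1],None,fx=2.5,fy=2.5,interpolation=cv2.INTER_CUBIC))"
```

```text
time: 3.9
tool_pos: [0.5319, -0.0759, 0.0436]
eef_rot: [-0.066, 3.134, 0.011]
force: [0.9, -0.1, 0.0]
width: 0.621
time: 4.4
tool_pos: [0.5331, -0.0757, 0.0456]
eef_rot: [-0.066, 3.131, 0.012]
force: [-1.1, -0.8, -0.5]
width: 0.4
t 4.45 pos [ 0.5332 -0.0758  0.0456] F [-0.1  0.4  0.1] w 0.397 
 shift [ 0.0032 -0.0001  0.0056] turn [0.0074 0.0099 0.0019] world-aligned shift after turn [ 0.0032 -0.0001  0.0056]
```

View pics/w3b.png

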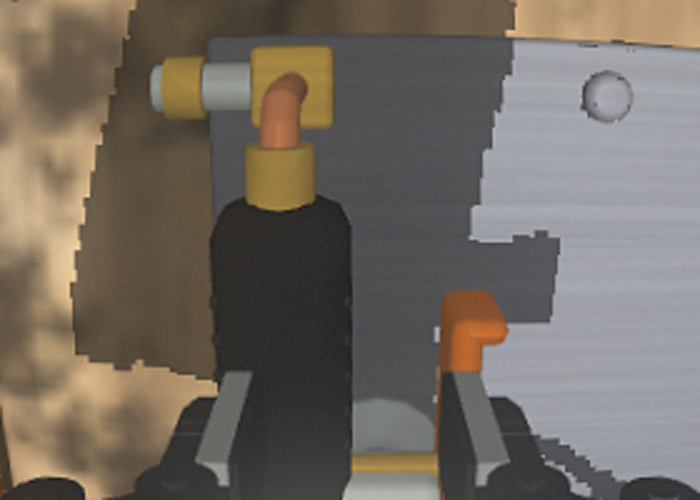

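```bash
python3 - <<'E'
from h import *
c=robot.camera("wrist");t=np.load('t3.npy')
def h(u,v,z): return np.round(hit(c,u/2.5+140,v/2.5+100,z,t)[:2],4)
for z in(.06,.072):print("trig out",h(482,355,z),"inner",h(441,340,z),"tip",h(470,292,z),"grip back",h(212,300,z),h(350,300,z))
for w in(.017,.0215,.025):
  for z in (0,-.019,-.03):print(w,z,np.round([(x-o)*2.5 for x,o in zip(pix(c,(t@[.011,w,z,1])[:3],t),(140,100))],0))
E
```

```text
trig out [ 0.5274 -0.0483] inner [ 0.5242 -0.0574] tip [ 0.5133 -0.0522] grip back [ 0.5171 -0.1056] [ 0.5159 -0.0769]
trig out [ 0.5222 -0.0507] inner [ 0.5192 -0.0591] tip [ 0.5091 -0.0543] grip back [ 0.5127 -0.1037] [ 0.5116 -0.0772]
0.017 0 [427. 304.]
0.017 -0.019 [435. 335.]
0.017 -0.03 [441. 357.]
0.0215 0 [447. 304.]
0.0215 -0.019 [457. 335.]
0.0215 -0.03 [464. 356.]
0.025 0 [462. 304.]
0.025 -0.019 [474. 335.]
0.025 -0.03 [482. 356.]
```

```bash
python3 - <<'E'
from h import *
c=robot.camera("wrist");t=np.eye(4)
for z in (0,-.013,-.02,-.03,-.04,-.05):
  print(z,[np.round(np.array(pix(c,(x,.0425,z),t))*1.42) for x in (.011,-.011)])
E
python3 -c "
import cv2
a=cv2.imread('pics/w2.png')[230:400,140:300];b=cv2.imread('pics/w3.png')[230:400,180:380]
import numpy as np
a=cv2.resize(a,None,fx=2.4,fy=2.4);b=cv2.resize(b,None,fx=2.0*1.2,fy=2.4)
cv2.imwrite('pics/j.png',np.hstack([a,b])[:,:800])"
```

```text
0 [array([504., 314.]), array([500., 364.])]
-0.013 [array([511., 326.]), array([506., 378.])]
-0.02 [array([515., 333.]), array([510., 386.])]
-0.03 [array([522., 343.]), array([516., 399.])]
-0.04 [array([530., 355.]), array([522., 413.])]
-0.05 [array([538., 369.]), array([529., 429.])]
```

View pics/j.png

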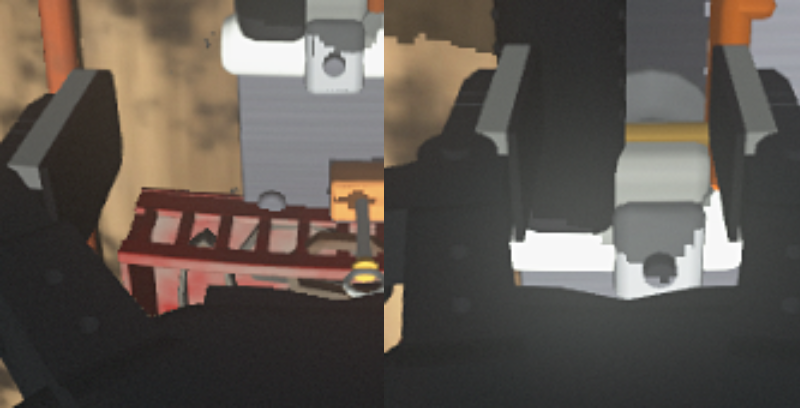

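The pads are above the gun: width reached 40% freely, no force, trigger still at its outer position. The pad tips look about 40 mm behind the TCP in the image, so I'll check the offset and look at the shut fingers.

```bash

python3 -m handwheel '[[[0,0,-0.04,0,0,0,40],[0,0,-0.04,0,0,0,40],[0,0,0,0,0,0,20],[0,0,0,0,0,0,0],[0,0,0,0,0,0,0]]]' 20
python3 -m handwheel '[[[0,0,0,0,0,0,0],[0,0,0,0,0,0,0]]]'
python3 -c "
from h import *
print(robot.grasp_offset,[a for a in dir(robot) if a[0]!='_'])
c,t=snap('pics/w4.png','wrist');go(.53,-.076,.04,.04)
cv2.imwrite('pics/w4b.png',cv2.resize(c['color'][180:360,160:400,::-1],None,fx=2,fy=2))
for z in (0,-.02,-.03,-.04): print(z,[np.round((np.array(pix(c,(x,0,z),np.eye(4)))-[160,180])*2) for x in (.011,-.011)])
"
```

```text
time: 5.05
tool_pos: [0.5313, -0.0764, 0.1268]
eef_rot: [-0.066, 3.134, 0.011]
force: [-0.6, 0.3, 0.5]
width: 0.002
time: 5.25
tool_pos: [0.5303, -0.0763, 0.1251]
eef_rot: [-0.066, 3.137, 0.011]
force: [0.2, -0.4, -0.1]
width: 0.0
-0.0187 ['PlanningError', 'camera', 'get_state', 'grasp_offset', 'hand_in']
t 5.3 pos [ 0.5302 -0.0763  0.125 ] F [ 0.  -0.4  0.5] w -0.0 
 shift [ 0.0006 -0.0002  0.085 ] turn [0.0067 0.004  0.0019] world-aligned shift after turn [0.0002 0.0003 0.085 ]
0 [array([241.,  83.]), array([241., 154.])]
-0.02 [array([241., 110.]), array([241., 186.])]
-0.03 [array([241., 126.]), array([241., 205.])]
-0.04 [array([241., 143.]), array([241., 226.])]
```

View pics/w4b.png

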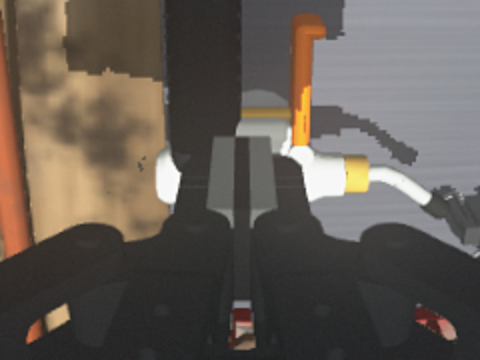

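```bash

python3 -m handwheel '[[[0.005,0,0,0,0.004,0,100],[0,0,0,0,0,0,100],[0,0,0,0,0,0,100],[0,0,0,0,0,0,100]]]' 20 
python3 -m handwheel '[[[0,0,0.035,0,0,0,100],[0,0,0.035,0,0,0,100],[0,0,0.01,0,0,0,100],[0,0,0,0,0,0,100]]]' 
python3 -m handwheel '[[[0,0,0.01,0,0,0,100],[0,0,0,0,0,0,100]]]' 
python3 -m handwheel '[[[0,0,0.01,0,0,0,100],[0,0,0,0,0,0,100]]]' 
python3 -c "
from h import *
go(.525,-.076,.01,.04)"
```

```text
time: 5.7
tool_pos: [0.524, -0.0767, 0.1239]
eef_rot: [0.065, -3.138, -0.01]
force: [-0.4, -0.1, -0.3]
width: 0.683
time: 6.1
tool_pos: [0.5257, -0.0759, 0.0433]
eef_rot: [-0.066, 3.14, 0.01]
force: [0.1, 0.5, -0.5]
width: 0.999
time: 6.3
tool_pos: [0.5269, -0.0759, 0.0346]
eef_rot: [-0.066, 3.138, 0.011]
force: [0.5, 0.4, 0.4]
width: 0.996
time: 6.5
tool_pos: [0.5281, -0.0758, 0.0253]
eef_rot: [-0.066, 3.135, 0.011]
force: [0.0, -0.0, -0.1]
width: 1.0
t 6.5 pos [ 0.5281 -0.0758  0.0253] F [ 0.  -0.  -0.1] w 1.0 
 shift [ 0.0032 -0.0002  0.0153] turn [0.007  0.006  0.0023] world-aligned shift after turn [ 0.0031 -0.0001  0.0153]
```

```bash

python3 -m handwheel '[[[0.003,0,0.008,0,0.006,0,100],[0,0,0,0,0,0,100]]]' 
python3 -m handwheel '[[[0.001,0,0.007,0,0,0,100],[0,0,0,0,0,0,100]]]' 
python3 -m handwheel '[[[0,0,0,0,0,0,62],[0,0,0,0,0,0,62],[0,0,0,0,0,0,50]]]' 20
python3 -m handwheel '[[[0,0,0,0,0,0,40],[0,0,0,0,0,0,40],[0,0,0,0,0,0,40]]]' 20
python3 -c "
from h import *
c,t=snap('pics/w5.png','wrist');np.save('t5.npy',t)
go(.525,-.076,.012,.04)
cv2.imwrite('pics/w5b.png',cv2.resize(c['color'][100:300,140:420,::-1],None,fx=2.5,fy=2.5,interpolation=cv2.INTER_CUBIC))"
```

```text
time: 6.7
tool_pos: [0.5254, -0.0759, 0.0172]
eef_rot: [-0.067, 3.141, 0.011]
force: [-0.3, -0.3, 0.7]
width: 0.998
time: 6.9
tool_pos: [0.5244, -0.0759, 0.0098]
eef_rot: [-0.067, 3.14, 0.011]
force: [-0.3, 0.5, 0.1]
width: 1.002
time: 7.2
tool_pos: [0.5248, -0.0807, 0.0111]
eef_rot: [-0.062, 3.139, 0.003]
force: [-6.2, -22.1, 19.8]
width: 0.552
time: 7.5
tool_pos: [0.5251, -0.0837, 0.012]
eef_rot: [-0.058, 3.138, -0.001]
force: [0.4, -1.1, -2.1]
width: 0.486
t 7.55 pos [ 0.525  -0.0837  0.012 ] F [-0.2 -2.4 -1.9] w 0.486 
 shift [-0.0002  0.0077 -0.    ] turn [-0.0004  0.0032 -0.0029] world-aligned shift after turn [-0.0003  0.0077 -0.    ]
```

View pics/w5b.png

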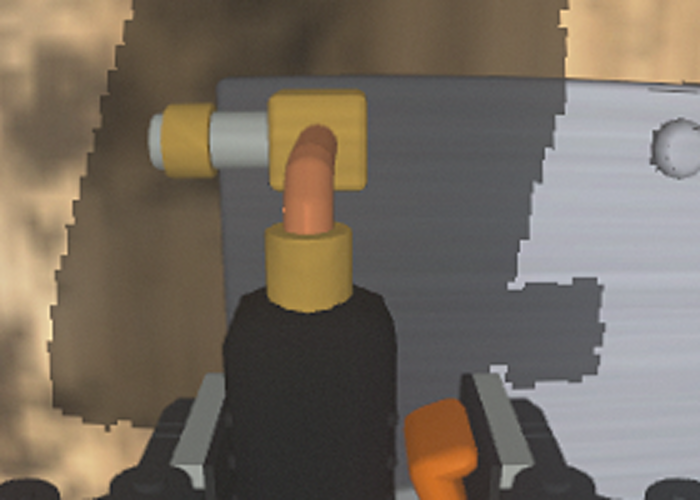

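The trigger is swung in (tilted tip at (440,440)), and the pads stopped at 48.6% with grip and trigger between them. I'll hold for the rest of the second, then release and rise.

```bash

python3 -m handwheel '[[[0,0,0,0,0,0,40],[0,0,0,0,0,0,40],[0,0,0,0,0,0,40],[0,0,0,0,0,0,40]]]' 25
python3 -m handwheel '[[[0,0,0,0,0,0,40],[0,0,0,0,0,0,40],[0,0,0,0,0,0,40]]]' 25
python3 -m handwheel '[[[0,0,0,0,0,0,100],[0,0.002,0,0,0,0,100],[0,0.004,0,0,0,0,100],[0,0,0,0,0,0,100]]]' 20
python3 -m handwheel '[[[0,0,-0.03,0,0,0,100],[0,0,-0.045,0,0,0,100],[0,0,-0.045,0,0,0,100],[0,0,-0.045,0,0,0,100],[0,0,0,0,0,0,100]]]' 20
python3 -c "
from h import *
c,t=snap('pics/w6.png','wrist')
go(.525,-.076,.20,.04)
# loose half
yaw=.47;print('half')
go(.5363,.2515,.20,.47)"
```

```text
time: 7.95
tool_pos: [0.525, -0.0837, 0.012]
eef_rot: [-0.059, 3.138, -0.001]
force: [-0.2, -1.8, -0.7]
width: 0.481
time: 8.25
tool_pos: [0.525, -0.0837, 0.012]
eef_rot: [-0.059, 3.138, -0.001]
force: [-0.6, -2.2, -0.9]
width: 0.483
time: 8.65
tool_pos: [0.5246, -0.075, 0.0116]
eef_rot: [-0.061, 3.139, 0.002]
force: [0.3, -0.4, 0.1]
width: 1.004
time: 9.15
tool_pos: [0.5238, -0.0758, 0.1825]
eef_rot: [-0.06, 3.14, -0.001]
force: [0.9, -0.1, 0.1]
width: 0.999
t 9.2 pos [ 0.5226 -0.0754  0.1798] F [-0.3  0.1 -1. ] w 1.0 
 shift [-0.0023 -0.0007 -0.0202] turn [-0.0005 -0.0021 -0.0017] world-aligned shift after turn [-0.0024 -0.0006 -0.0202]
half
t 9.2 pos [ 0.5226 -0.0754  0.1798] F [-0.3  0.1 -1. ] w 1.0 
 shift [-0.0262  0.3262 -0.0204] turn [-0.     -0.0021 -0.4317] world-aligned shift after turn [-0.1603  0.2853 -0.0202]
```

```bash

python3 -m handwheel '[[[-0.004,0.045,-0.02,0,0,0,100],[-0.004,0.047,0,0,0,0,100],[-0.004,0.047,0,0,0,0,100],[-0.004,0.047,0,0,0,0,100],[-0.004,0.047,0,0,0,0,100]]]' >/dev/null
python3 -m handwheel '[[[-0.004,0.047,0,0,0,0,100],[-0.004,0.047,0,0,0,0,100],[0,0,0,0,0,-0.144,100],[0,0,0,0,0,-0.144,100],[0,0,0,0,0,-0.144,100]]]'
python3 -m handwheel '[[[0,0,0,0,0,0,100],[0,0,0,0,0,0,100]]]' >/dev/null
python3 -c "
from h import *
c,t=snap('pics/w7.png','wrist');np.save('t7.npy',t)
go(.5363,.2515,.20,.47)
cv2.imwrite('pics/w7b.png',cv2.resize(c['color'][80:330,80:480,::-1],None,fx=2,fy=2,interpolation=cv2.INTER_CUBIC))"
```

```text
time: 10.2
tool_pos: [0.5351, 0.2641, 0.1877]
eef_rot: [0.734, -3.042, 0.003]
force: [-0.3, 0.0, -0.3]
width: 1.0
t 10.45 pos [0.5344 0.2636 0.1852] F [-0.3 -0.1 -0.2] w 1.003 
 shift [ 0.004  -0.0116 -0.0148] turn [ 0.0008 -0.016   0.0027] world-aligned shift after turn [ 0.0037 -0.0116 -0.0148]
```

View pics/w7b.png

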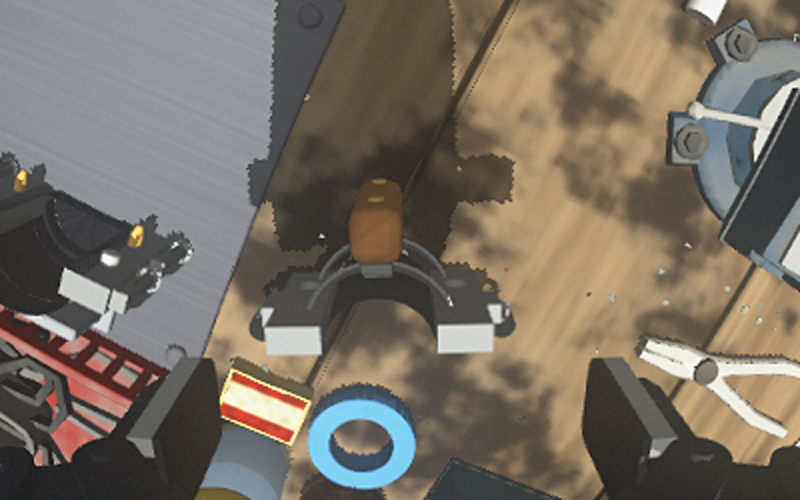

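The handle top is around (376,245); the flanges' front (parting face) edge runs from (268,355) to (493,350).

```bash
python3 - <<'E'
from h import *
c=robot.camera("wrist");t=np.load('t7.npy')
def h(u,v,z): return hit(c,u/2+80,v/2+80,z,t)[:2]
for z in(.06,.072,.084):
    a,b=h(268,355,z),h(493,350,z);d=a-b;m=(a+b)/2
    yaw=np.arctan2(d[1],d[0]) # right in image = tool +y
    d=-d;yaw=np.arctan2(-d[0],d[1]);g=m-.056*np.array([np.cos(yaw),np.sin(yaw)])
    print(z,np.round(a,4),np.round(b,4),"len",np.linalg.norm(d),"yaw",yaw,"face",m,"grip",g)
print("handle top front",h(376,262,.088),"sides",h(349,245,.085),h(403,245,.085))
yaw=.47
E
```

```text
0.06 [0.6283 0.2345] [0.5732 0.3354] len 0.1148975939175523 yaw 0.500179674471173 face [0.60077425 0.28494628] grip [0.55163445 0.25808962]
0.072 [0.6221 0.2344] [0.5692 0.3312] len 0.11028649821167151 yaw 0.5001796744711732 face [0.59561954 0.28280309] grip [0.54647974 0.25594643]
0.084 [0.6158 0.2343] [0.5651 0.327 ] len 0.10567540250579069 yaw 0.5001796744711736 face [0.59046483 0.28065991] grip [0.54132503 0.25380325]
handle top front [0.55025058 0.25903666] sides [0.54954053 0.2453411 ] [0.53880033 0.26639695]
```

```bash

python3 -m handwheel '[[[-0.002,-0.012,0.02,0,-0.01,-0.03,100],[0,0,0.035,0,0,0,100],[0,0,0.035,0,0,0,100],[0,0,0,0,0,0,100]]]' 
python3 -c "
from h import *
go(.5395,.253,.02,.50)"
```

```text
time: 10.9
tool_pos: [0.5427, 0.2529, 0.0942]
eef_rot: [0.765, -3.045, -0.001]
force: [-0.7, -0.0, 0.2]
width: 1.004
t 10.9 pos [0.5427 0.2529 0.0942] F [-0.7 -0.   0.2] w 1.004 
 shift [0.0027 0.0015 0.0742] turn [ 0.0012 -0.0012 -0.0077] world-aligned shift after turn [0.0028 0.0016 0.0742]
```

```bash

python3 -m handwheel '[[[0.003,0.002,0.02,0,0,-0.008,100],[0.001,0,0.03,0,0,0,100],[0,0,0.005,0,0,0,100],[0,0,0,0,0,0,100]]]' 
python3 -m handwheel '[[[0,0,0.008,0,0,0,100],[0,0,0,0,0,0,100]]]' 
python3 -c "
from h import *
go(.5395,.253,.012,.50)"
```

```text
time: 11.3
tool_pos: [0.5412, 0.2538, 0.0441]
eef_rot: [-0.766, 3.043, 0.004]
force: [0.3, -0.4, 0.1]
width: 1.0
time: 11.5
tool_pos: [0.543, 0.2548, 0.0389]
eef_rot: [-0.764, 3.039, 0.006]
force: [-0.2, -0.3, 1.1]
width: 0.999
t 11.5 pos [0.543  0.2548 0.0389] F [-0.2 -0.3  1.1] w 0.999 
 shift [0.0041 0.0001 0.0269] turn [ 0.0016  0.0084 -0.0074] world-aligned shift after turn [0.0039 0.0001 0.0269]
```

```bash

python3 -m handwheel '[[[0.004,0,0.01,0,0.008,-0.007,100],[0.001,0,0.004,0,0,0,100],[0,0,0,0,0,0,100]]]' 
python3 -m handwheel '[[[0.001,0,0.007,0,0,0,100],[0,0,0,0,0,0,100]]]' 
python3 -c "
from h import *
go(.5395,.253,.012,.50)"
```

```text
time: 11.8
tool_pos: [0.5395, 0.2529, 0.0258]
eef_rot: [-0.776, 3.042, 0.004]
force: [0.4, 0.8, -0.2]
width: 1.001
time: 12.0
tool_pos: [0.5385, 0.2524, 0.0182]
eef_rot: [-0.776, 3.042, 0.004]
force: [-0.5, 0.3, 0.3]
width: 1.0
t 12.0 pos [0.5385 0.2524 0.0182] F [-0.5  0.3  0.3] w 1.0 
 shift [-0.0012  0.      0.0062] turn [ 0.0019  0.0025 -0.0002] world-aligned shift after turn [-0.0012  0.0001  0.0062]
```

```bash

python3 -m handwheel '[[[-0.001,0,0.006,0,0.002,0,100],[0,0,0,0,0,0,60],[0,0,0,0,0,0,30]]]' 40
python3 -m handwheel '[[[0,0,0,0,0,0,5],[0,0,0,0,0,0,5],[0,0,0,0,0,0,5],[0,0,0,0,0,0,5]]]' 60
python3 -c "
from h import *
go(.5395,.253,.012,.50)
c,t=snap('pics/w8.png','wrist')
cv2.imwrite('pics/w8b.png',cv2.resize(c['color'][80:330,80:480,::-1],None,fx=1.9,fy=1.9,interpolation=cv2.INTER_CUBIC))"
```

```text
time: 12.3
tool_pos: [0.5394, 0.2528, 0.0116]
eef_rot: [0.777, -3.044, -0.003]
force: [0.6, 0.2, -0.1]
width: 0.692
time: 12.7
tool_pos: [0.5396, 0.2529, 0.0118]
eef_rot: [0.777, -3.044, -0.003]
force: [0.1, 0.6, -1.7]
width: 0.272
t 12.7 pos [0.5396 0.2529 0.0118] F [ 0.1  0.6 -1.7] w 0.272 
 shift [-0.      0.0001 -0.0002] turn [ 0.0018  0.0003 -0.0003] world-aligned shift after turn [-0.      0.0001 -0.0002]
```

View pics/w8b.png

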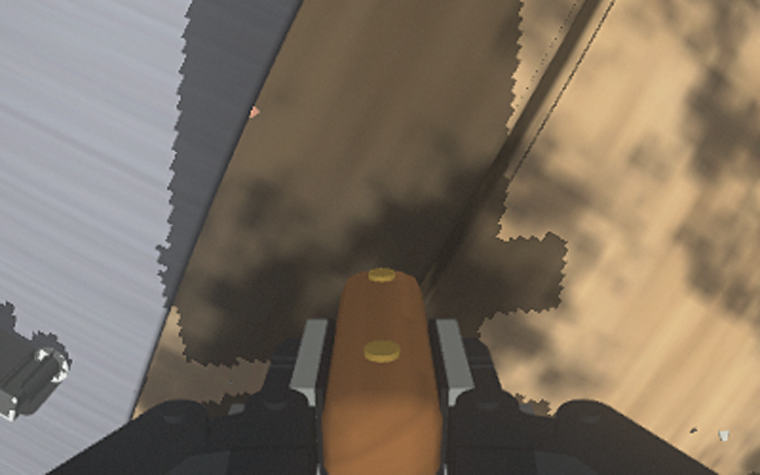

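The handle is held squarely between the pads, upright, with its top behind them. Next I'll locate the brass dowels by colour in pictures already taken.

```bash
python3 - <<'E'
from h import *
c=robot.camera("wrist");ct=robot.camera("top")
for f,t,cc in(("w1",np.load('t1.npy'),c),("w2",np.load('t2.npy'),c),("w7",np.load('t7.npy'),c),("top0",None,ct)):
    im=cv2.cvtColor(cv2.imread(f"pics/{f}.png"),cv2.COLOR_BGR2HSV);m=cv2.inRange(im,(16,120,90),(34,255,255))
    n,l,s,ce=cv2.connectedComponentsWithStats(m)
    for p in((.613,.140,.032),(.616,.060,.032)):
        u=np.array(pix(cc,p,t))
        for i in range(1,n):
            if s[i,4]>=3 and np.hypot(*(ce[i]-u))<14:
                ys,xs=np.where(l==i);
                print(f,p[1],s[i,4],np.round(u),np.round(ce[i],1),"cen",np.round(hit(cc,*ce[i],.034,t)[:2],4),"v range",ys.min(),ys.max())
E
```

```text
w1 0.14 35 [381. 248.] [380.9 248.5] cen [0.613  0.1393] v range 244 252
w1 0.06 38 [325. 250.] [324.8 249.9] cen [0.6157 0.0599] v range 246 254
w2 0.14 50 [456. 267.] [456.4 267.8] cen [0.6126 0.1387] v range 262 272
w7 0.14 62 [148. 198.] [147.9 198. ] cen [0.6128 0.1404] v range 193 203
w7 0.06 55 [ 91. 170.] [ 90.  170.3] cen [0.6163 0.0606] v range 165 175
top0 0.14 8 [293. 181.] [292.5 182.5] cen [0.6091 0.1412] v range 181 184
top0 0.06 8 [322. 180.] [321.  180.5] cen [0.6127 0.0619] v range 179 182
```

```bash

python3 -m handwheel '[[[0,0,-0.01,0,0,0,5],[0,0,-0.02,0,0,0,5],[0,0,-0.02,0,0,0,5],[0,0,0,0,0,0,5]]]' 80
python3 -m handwheel '[[[0.013,0.007,0,0,0,0,5],[0.013,0.007,0,0,0,0,5],[0.013,0.007,0,0,0,0,5],[0.013,0.007,0,0,0,0,5]]]'
python3 -m handwheel '[[[0,0,0,0,0,0.09,5],[0,0,0,0,0,0.09,5],[0,0,0,0,0,0.09,5],[0,0,0,0,0,0.09,5],[0,0,0,0,0,0.09,5]]]'
python3 -c "
from h import *
go(.507,.0956,.05,.041)"
```

```text
time: 13.25
tool_pos: [0.538, 0.2519, 0.0631]
eef_rot: [0.775, -3.04, -0.001]
force: [0.1, 0.1, -3.8]
width: 0.271
time: 13.65
tool_pos: [0.4774, 0.2501, 0.0612]
eef_rot: [0.772, -3.04, 0.002]
force: [-0.7, 0.5, -3.3]
width: 0.269
time: 14.15
tool_pos: [0.4722, 0.2491, 0.0572]
eef_rot: [0.053, -3.13, 0.007]
force: [-0.3, 0.1, -3.5]
width: 0.273
t 14.15 pos [0.4722 0.2491 0.0572] F [-0.3  0.1 -3.5] w 0.273 
 shift [-0.0296 -0.1545  0.0075] turn [-0.0043 -0.0114 -0.0071] world-aligned shift after turn [-0.0285 -0.1548  0.0072]
```

```bash

python3 -m handwheel '[[[-0.006,-0.03,0,0,-0.01,-0.007,5],[-0.006,-0.03,0,0,0,0,5],[-0.006,-0.03,0,0,0,0,5],[-0.006,-0.03,0,0,0,0,5],[-0.006,-0.03,0,0,0,0,5]]]'
python3 -m handwheel '[[[0,0,0,0,0,0,5],[0,0,0,0,0,0,5]]]'
python3 -c "
from h import *
go(.507,.0956,.03,.041)"
```

```text
time: 14.65
tool_pos: [0.5051, 0.1005, 0.0538]
eef_rot: [0.074, -3.135, 0.007]
force: [0.7, 0.5, -3.8]
width: 0.273
time: 14.85
tool_pos: [0.505, 0.095, 0.0527]
eef_rot: [0.063, -3.134, 0.01]
force: [-0.6, 0.8, -4.5]
width: 0.272
t 14.85 pos [0.505  0.095  0.0527] F [-0.6  0.8 -4.5] w 0.272 
 shift [-0.0022  0.0006  0.0227] turn [-0.0065 -0.0069 -0.0009] world-aligned shift after turn [-0.0021  0.0005  0.0227]
```

```bash

python3 -m handwheel '[[[0,0,0.01,-0.006,-0.007,0,5],[0,0,0.01,0,0,0,5],[0,0,0.004,0,0,0,5],[0,0,0,0,0,0,5]]]'
python3 -m handwheel '[[[0,0,0.002,0,0,0,5],[0,0,0,0,0,0,5]]]'
python3 -c "
from h import *
go(.507,.0956,.0198,.041)"
```

```text
time: 15.25
tool_pos: [0.5036, 0.0974, 0.0265]
eef_rot: [0.068, -3.139, 0.001]
force: [0.1, -0.2, -3.7]
width: 0.271
time: 15.45
tool_pos: [0.5035, 0.0981, 0.0243]
eef_rot: [0.07, -3.139, 0.001]
force: [-0.1, -0.8, -3.0]
width: 0.274
t 15.45 pos [0.5035 0.0981 0.0243] F [-0.1 -0.8 -3. ] w 0.274 
 shift [-0.0034 -0.0027  0.0045] turn [-0.0007 -0.002   0.0035] world-aligned shift after turn [-0.0034 -0.0027  0.0045]
```

```bash

python3 -m handwheel '[[[0,-0.0027,0.002,0,-0.002,0.0035,5],[0,0,0.001,0,0,0,5],[0,0,0,0,0,0,5]]]'
python3 -m handwheel '[[[0,0,0.001,0,0,0,5],[0,0,0,0,0,0,5]]]'
python3 -c "
from h import *
go(.507,.0956,.0198,.041);s=robot.get_state();print(s['ft_torque'])"
```

```text
time: 15.75
tool_pos: [0.5041, 0.0955, 0.0216]
eef_rot: [-0.064, 3.14, -0.0]
force: [-0.3, 0.5, -3.6]
width: 0.272
time: 15.95
tool_pos: [0.5043, 0.0954, 0.0207]
eef_rot: [-0.064, 3.139, -0.0]
force: [-0.3, -0.8, -3.9]
width: 0.272
t 15.95 pos [0.5043 0.0954 0.0207] F [-0.3 -0.8 -3.9] w 0.272 
 shift [-0.0027  0.0001  0.0009] turn [-0.0002  0.0015 -0.0003] world-aligned shift after turn [-0.0027  0.0001  0.0009]
[-0.01993417  0.14713901 -0.00113748]
```

```bash

python3 -m handwheel '[[[0,0,0.001,0,0,0,5],[0,0,0,0,0,0,5]]]'
python3 -m handwheel '[[[0,0,0.0007,0,0,0,5],[0,0,0,0,0,0,5]]]'
python3 -c "
from h import *
go(.507,.0956,.0198,.041);s=robot.get_state();print(s['ft_torque'])"
```

```text
time: 16.15
tool_pos: [0.5043, 0.0954, 0.0197]
eef_rot: [-0.064, 3.139, -0.0]
force: [-0.4, -0.8, -3.5]
width: 0.268
time: 16.35
tool_pos: [0.5046, 0.0955, 0.0198]
eef_rot: [-0.064, 3.139, 0.001]
force: [-0.8, 0.9, -3.9]
width: 0.271
t 16.35 pos [0.5046 0.0955 0.0198] F [-0.8  0.9 -3.9] w 0.271 
 shift [-0.0024  0.     -0.    ] turn [ 0.0004  0.0018 -0.0005] world-aligned shift after turn [-0.0024  0.     -0.    ]
[0.01341604 0.07178227 0.01681419]
```

```bash

for i in 1 2; do
python3 -m handwheel '[[[0,0,0.0012,0,0,0,5],[0,0,0,0,0,0,5]]]' | egrep 'pos|force'
python3 -c "
from h import *
s=robot.get_state();print(s['ft_torque'])"; done
```

```text
tool_pos: [0.5049, 0.0956, 0.0198]
force: [0.5, -0.8, -3.8]
[-0.03840532  0.10543321 -0.00507307]
tool_pos: [0.5053, 0.0957, 0.0197]
force: [0.3, -1.0, -3.1]
[-0.04997183  0.09197267 -0.04980635]
```

```bash

python3 -m handwheel '[[[0,0,0.0015,0,0,0,5]]]' | egrep 'pos|force'
python3 -m handwheel '[[[0,0,0.0,0,0,0,5]]]' | egrep 'pos|force'
python3 -m handwheel '[[[0,0,0.003,0,0,0,5]]]' | egrep 'pos|force'
python3 -m handwheel '[[[0,0,0.0,0,0,0,5]]]' | egrep 'pos|force'
python3 -c "
from h import *
go(.515,.0959,.0198,.041)"
```

```text
tool_pos: [0.5055, 0.0959, 0.0194]
force: [-16.3, -2.9, 36.5]
tool_pos: [0.5057, 0.096, 0.0197]
force: [0.5, 0.3, -3.8]
tool_pos: [0.5063, 0.0963, 0.0193]
force: [-27.9, -5.1, 71.1]
tool_pos: [0.5068, 0.0963, 0.0201]
force: [0.3, 0.8, -3.7]
t 17.15 pos [0.5068 0.0963 0.0201] F [ 0.3  0.8 -3.7] w 0.271 
 shift [-0.0081 -0.0008  0.0003] turn [ 0.0053  0.0038 -0.0013] world-aligned shift after turn [-0.0081 -0.0008  0.0003]
```

```bash

python3 -m handwheel '[[[-0.005,-0.0006,-0.0004,0.005,0.004,-0.001,5],[-0.006,0,0,0,0,0,5],[-0.006,0,0,0,0,0,5],[-0.006,0,0,0,0,0,5],[0,0,0,0,0,0,5]]]'
python3 -c "
from h import *
go(.545,.0971,.0199,.041)
c,t=snap('pics/s9.png','side')
cv2.imwrite('pics/s9b.png',cv2.resize(c['color'][190:330,270:410,::-1],None,fx=4.2,fy=4.2,interpolation=cv2.INTER_CUBIC))"
```

```text
time: 17.65
tool_pos: [0.5322, 0.0972, 0.0196]
eef_rot: [0.065, -3.141, 0.001]
force: [-0.1, 0.5, 1.5]
width: 0.27
t 17.65 pos [0.5322 0.0972 0.0196] F [-0.1  0.5  1.5] w 0.27 
 shift [-0.0128 -0.0006 -0.0003] turn [-0.0003 -0.0003  0.0005] world-aligned shift after turn [-0.0128 -0.0006 -0.0003]
```

```bash

python3 -m handwheel '[[[-0.005,-0.0005,-0.0003,0,0,0,5],[-0.005,0,0,0,0,0,5],[0,0,0,0,0,0,5]]]' | egrep 'pos|force'
python3 -m handwheel '[[[-0.004,0,0,0,0,0,5],[0,0,0,0,0,0,5]]]' | egrep 'pos|force'
python3 -m handwheel '[[[-0.003,0,0,0,0,0,5]]]' | egrep 'pos|force'
python3 -c "
from h import *
go(.55,.0973,.0199,.041)"
```

```text
tool_pos: [0.5426, 0.097, 0.0197]
force: [1.8, 0.3, -0.4]
tool_pos: [0.547, 0.0972, 0.0196]
force: [1.5, 0.5, -1.2]
tool_pos: [0.5498, 0.0973, 0.0197]
force: [-1.8, 0.0, 1.4]
t 18.3 pos [0.5498 0.0973 0.0197] F [-1.8  0.   1.4] w 0.273 
 shift [-0.0002 -0.     -0.0002] turn [-0.0003 -0.0008  0.0005] world-aligned shift after turn [-0.0002 -0.     -0.0002]
```

Excellent tracking. I'll keep going in 2 mm steps.

```bash

python3 -m handwheel '[[[-0.002,0,0,0,0,0,5]]]' | egrep 'pos|force'
python3 -m handwheel '[[[-0.002,0,0,0,0,0,5]]]' | egrep 'pos|force'
python3 -c "
from h import *
go(.556,.0976,.0198,.041)"
```

```text
tool_pos: [0.552, 0.0974, 0.0197]
force: [-1.5, -0.9, 0.6]
tool_pos: [0.554, 0.0975, 0.0197]
force: [-1.1, 0.1, 1.6]
t 18.5 pos [0.554  0.0975 0.0197] F [-1.1  0.1  1.6] w 0.268 
 shift [-0.002  -0.     -0.0001] turn [-0.0002 -0.0011  0.0005] world-aligned shift after turn [-0.002  -0.     -0.0001]
```

```bash

python3 -m handwheel '[[[-0.0015,0,0,0,0,0,5]]]' | egrep 'pos|force'
python3 -m handwheel '[[[-0.0015,0,0,0,0,0,5]]]' | egrep 'pos|force'
python3 -m handwheel '[[[-0.001,0,0,0,0,0,5]]]' | egrep 'pos|force'
python3 -c "
from h import *
go(.562,.0978,.0198,.041)"
```

```text
tool_pos: [0.5557, 0.0976, 0.0197]
force: [-0.9, -0.3, 0.7]
tool_pos: [0.557, 0.0977, 0.0196]
force: [-5.5, -0.2, 5.0]
tool_pos: [0.5576, 0.0977, 0.0197]
force: [-6.7, 0.1, 6.3]
t 18.8 pos [0.5576 0.0977 0.0197] F [-6.7  0.1  6.3] w 0.275 
 shift [-0.0044 -0.0001 -0.0001] turn [-0.0001 -0.0029  0.0005] world-aligned shift after turn [-0.0044 -0.0001 -0.0001]
```

```bash

python3 -m handwheel '[[[-0.0012,0,-0.0003,0,-0.001,0,5]]]' | egrep 'pos|force'
python3 -m handwheel '[[[-0.0014,0,-0.0002,0,0,0,5]]]' | egrep 'pos|force'
python3 -c "
from h import *
go(.562,.0978,.0198,.041)"
```

```text
tool_pos: [0.5582, 0.0976, 0.0198]
force: [-3.9, -1.2, 1.4]
tool_pos: [0.5588, 0.0977, 0.0198]
force: [-6.6, -0.5, 3.3]
t 19.0 pos [0.5588 0.0977 0.0198] F [-6.6 -0.5  3.3] w 0.273 
 shift [-0.0032 -0.     -0.    ] turn [-0.0002 -0.0051  0.0005] world-aligned shift after turn [-0.0032 -0.     -0.    ]
```

```bash

python3 -m handwheel '[[[-0.0014,0,-0.0003,0,-0.003,0,5]]]' | egrep 'pos|force'
python3 -m handwheel '[[[-0.0014,0,-0.0003,0,-0.003,0,5]]]' | egrep 'pos|force'
python3 -m handwheel '[[[-0.0014,0,-0.0003,0,-0.003,0,5]]]' | egrep 'pos|force'
python3 -c "
from h import *
go(.562,.0978,.0198,.041)"
```

```text
tool_pos: [0.5594, 0.0977, 0.0198]
force: [-6.4, -0.2, 2.7]
tool_pos: [0.5598, 0.0977, 0.0197]
force: [-6.5, -0.2, 3.4]
tool_pos: [0.56, 0.0977, 0.0197]
force: [-7.1, -0.6, 5.2]
t 19.3 pos [0.56   0.0977 0.0197] F [-7.1 -0.6  5.2] w 0.27 
 shift [-0.002  -0.     -0.0001] turn [-0.0003 -0.0025  0.0007] world-aligned shift after turn [-0.002  -0.     -0.0001]
```

```bash

python3 -m handwheel '[[[-0.0018,0,-0.0004,0,-0.002,0,5]]]' | egrep 'pos|force'
python3 -m handwheel '[[[-0.0018,0,-0.0004,0,-0.002,0,5]]]' | egrep 'pos|force'
python3 -m handwheel '[[[-0.0018,0,-0.0004,0,-0.002,0,5]]]' | egrep 'pos|force'
python3 -c "
from h import *
go(.562,.0978,.0198,.041)"
```

```text
tool_pos: [0.5605, 0.0977, 0.0197]
force: [-8.3, 0.1, 4.5]
tool_pos: [0.561, 0.0978, 0.0198]
force: [-9.3, -1.2, 4.4]
tool_pos: [0.5614, 0.0978, 0.0198]
force: [-8.6, -0.3, 5.9]
t 19.6 pos [0.5614 0.0978 0.0198] F [-8.6 -0.3  5.9] w 0.27 
 shift [-0.0006 -0.     -0.    ] turn [-0.0003 -0.0051  0.001 ] world-aligned shift after turn [-0.0006 -0.     -0.    ]
```

```bash

python3 -m handwheel '[[[-0.002,0,-0.0006,0,-0.003,0,5]]]' | egrep 'pos|force'
python3 -m handwheel '[[[-0.002,0,-0.0006,0,-0.003,0,5]]]' | egrep 'pos|force'
python3 -m handwheel '[[[-0.002,0,-0.0006,0,-0.003,0,5]]]' | egrep 'pos|force'
python3 -c "
from h import *
go(.562,.0978,.0198,.041)"
```

```text
tool_pos: [0.5618, 0.0978, 0.0199]
force: [-7.7, 0.5, 2.3]
tool_pos: [0.5622, 0.0978, 0.0199]
force: [-9.0, 0.2, 2.6]
tool_pos: [0.5622, 0.0978, 0.0199]
force: [-11.2, -0.7, 7.3]
t 19.9 pos [0.5622 0.0978 0.0199] F [-11.2  -0.7   7.3] w 0.271 
 shift [0.0002 0.     0.0001] turn [-0.0006 -0.0069  0.0012] world-aligned shift after turn [0.0002 0.     0.0001]
```

```bash

python3 -m handwheel '[[[-0.0022,0,-0.0009,0,-0.003,0,5]]]' | egrep 'pos|force'
python3 -m handwheel '[[[-0.0025,0,-0.0012,0,-0.003,0,5]]]' | egrep 'pos|force'
python3 -c "
from h import *
go(.562,.0978,.0198,.041);print(robot.get_state()['ft_torque'])"
```

```text
tool_pos: [0.5621, 0.0978, 0.0199]
force: [-11.6, -0.6, 1.6]
tool_pos: [0.5619, 0.0978, 0.02]
force: [-11.7, -0.2, 3.5]
t 20.1 pos [0.5619 0.0978 0.02  ] F [-11.7  -0.2   3.5] w 0.27 
 shift [-0.0001  0.      0.0002] turn [-0.0009 -0.0112  0.0013] world-aligned shift after turn [-0.0001  0.      0.0002]
[0.11711744 2.11882179 0.00523186]
```

```bash

python3 -m handwheel '[[[-0.0025,0,-0.0005,0,-0.011,0,5]]]' | egrep 'pos|force'
python3 -c "
from h import *
for i in range(3):
  robot.camera('side');go(.562,.0978,.0198,.041)"
```

```text
tool_pos: [0.5624, 0.0978, 0.0198]
force: [-9.7, -1.2, 6.8]
t 20.25 pos [0.5624 0.0978 0.0198] F [-9.3 -0.3  2.1] w 0.274 
 shift [ 0.0004  0.     -0.    ] turn [-0.0009 -0.004   0.0012] world-aligned shift after turn [ 0.0004  0.     -0.    ]
t 20.3 pos [0.5624 0.0978 0.0198] F [-9.4 -0.4  2.7] w 0.274 
 shift [ 0.0004  0.     -0.    ] turn [-0.0009 -0.0041  0.0012] world-aligned shift after turn [ 0.0004  0.     -0.    ]
t 20.35 pos [0.5624 0.0978 0.0198] F [-9.3  0.3  3.3] w 0.272 
 shift [ 0.0004  0.     -0.    ] turn [-0.0009 -0.0043  0.0012] world-aligned shift after turn [ 0.0004  0.     -0.    ]
```

```bash

python3 -m handwheel '[[[-0.003,0,-0.0006,0,-0.006,-0.0005,5]]]' | egrep 'pos|force'
python3 -m handwheel '[[[-0.0035,0,-0.0008,0,-0.006,-0.0005,5]]]' | egrep 'pos|force'
python3 -c "
from h import *
for i in range(2):
  robot.camera('side');go(.562,.0978,.0198,.041)"
```

```text
tool_pos: [0.5624, 0.0978, 0.0197]
force: [-20.0, -1.4, 13.5]
tool_pos: [0.5623, 0.0978, 0.0197]
force: [-20.2, -1.8, 12.4]
t 20.6 pos [0.5623 0.0978 0.0197] F [-20.2  -0.7  11.1] w 0.271 
 shift [ 0.0003 -0.     -0.0001] turn [-0.0007 -0.006   0.0021] world-aligned shift after turn [ 0.0003 -0.     -0.0001]
t 20.65 pos [0.5623 0.0978 0.0197] F [-19.   -0.9  11.5] w 0.27 
 shift [ 0.0003 -0.     -0.0001] turn [-0.0006 -0.0059  0.002 ] world-aligned shift after turn [ 0.0003 -0.     -0.0001]
```

```bash

python3 -m handwheel '[[[-0.003,0,-0.0013,0,-0.006,0,5]]]' | egrep 'pos|force'
python3 -c "
from h import *
for i in range(3):
  c=robot.camera('side');go(.562,.0978,.0198,.041)
c2=robot.camera('top')
a=cv2.resize(c['color'][190:330,270:385,::-1],None,fx=4.2,fy=4.2,interpolation=cv2.INTER_CUBIC)
b=cv2.imread('pics/s9.png');b=cv2.resize(b[200:300,300:350],None,fx=5.88,fy=5.88,interpolation=cv2.INTER_CUBIC)
cv2.imwrite('pics/fin.png',np.hstack([a,b])[:,:800])"
```

```text
tool_pos: [0.5623, 0.0978, 0.0199]
force: [-11.8, -0.1, -0.0]
t 20.8 pos [0.5623 0.0978 0.0198] F [-12.5  -0.1   3.3] w 0.274 
 shift [0.0003 0.     0.    ] turn [-0.0008 -0.006   0.0019] world-aligned shift after turn [0.0003 0.     0.    ]
t 20.85 pos [0.5623 0.0978 0.0198] F [-13.3  -0.6   3.8] w 0.271 
 shift [0.0003 0.     0.    ] turn [-0.0008 -0.006   0.002 ] world-aligned shift after turn [0.0003 0.     0.    ]
t 20.9 pos [0.5623 0.0978 0.0198] F [-13.8   0.5   4.4] w 0.271 
 shift [0.0003 0.0001 0.    ] turn [-0.0008 -0.0061  0.0019] world-aligned shift after turn [0.0003 0.0001 0.    ]
```

View pics/fin.png

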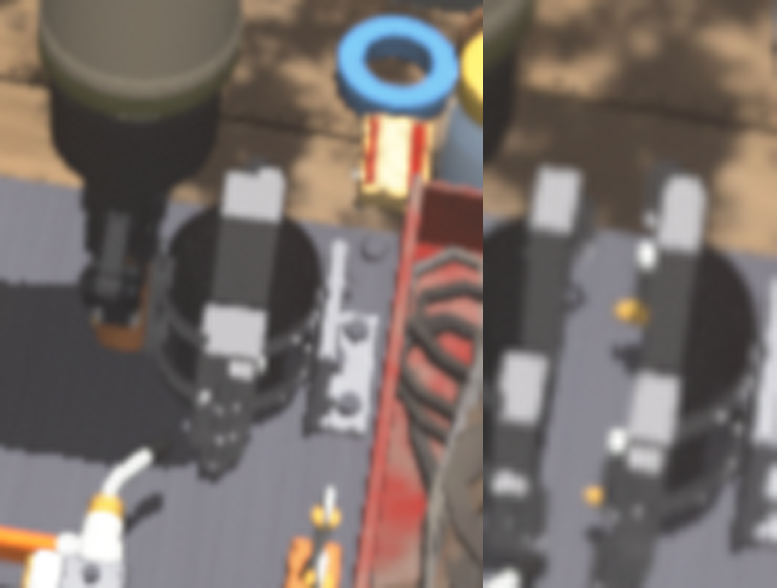

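The side view shows it shut: the two flanges abut at (240,200)-(230,330) with no gap and no dowels visible (right panel is before, with both dowels showing). I'll trim the push now.

```bash

python3 -m handwheel '[[[-0.004,0,-0.0014,0,-0.006,-0.001,5]]]' | egrep 'pos|force'
python3 -c "
from h import *
for i in range(6):
  robot.camera('side');s=robot.get_state();print(round(s['time'],2),np.round(s['force'],1),np.round(s['tool_pos'],4))"
```

```text
tool_pos: [0.5622, 0.0978, 0.0198]
force: [-20.6, -0.6, 6.7]
21.1 [-19.    0.1   7.2] [0.5622 0.0978 0.0198]
21.15 [-18.9  -0.3   5.7] [0.5622 0.0978 0.0198]
21.2 [-18.1  -0.5   6.4] [0.5622 0.0978 0.0198]
21.25 [-17.5  -1.    6.3] [0.5622 0.0978 0.0198]
21.3 [-18.7  -0.9   6.6] [0.5622 0.0977 0.0198]
21.35 [-19.1   0.3   7. ] [0.5622 0.0978 0.0198]
```

```bash

python3 -c "
from h import *
F=[]
for i in range(24):
  c=robot.camera('side');F.append(robot.get_state()['force'])
F=np.array(F);print(F[:12].mean(0),F[12:].mean(0),F[:,0].min(),F[:,0].max())"
```

```text
[-18.29846286  -0.4034793    6.25333421] [-18.44121782  -0.7086433    5.9836479 ] -19.326748006418548 -17.52551169415769
```

The push is steady at 18.4 N (17.5 to 19.3 N) over 1.2 s. Handing in.

```bash
python3 -c "
from workcell import robot
print(robot.hand_in());print(robot.get_state()['force'])"
```

```text
the job is handed in; nothing more can be done
None
the job is handed in; nothing more can be done
```

The mould is pressed shut, and I handed the job in with the arm still holding it, at about 22.5 s of the 70 s.

- **Blow gun:** I squeezed the trigger for about 1 s and released it. The fingers stopped against the grip and trigger at the fully squeezed width, and the wrist picture showed the trigger swung in. A first squeeze closed on air above the gun, because the pads sit higher than the tool frame suggests. I re-did it lower.
- **Fitting the loose half:** I set it on the plate and slid it onto the dowels.
- **Shut:** Near the end the half stopped moving even as the push rose from 9 to 20 N. The side picture shows the flanges meeting with no gap and the dowels hidden.
- **Final push:** It was steady at 18.4 N (17.5 to 19.3 N) for the last 1.2 s. The hand bears down about 6 N, plus the half's own weight, so friction may take up to 2 N. That leaves at least about 16 N at the face.

**Did not go cleanly:**
- While I tested that the half stood on the plate, a 3 mm downward step pressed it onto the plate with about 71 N for a moment. An earlier step reached 37 N. Both happened before it reached the dowels, and the push towards the bolted half stayed around 20 N or less. Check the underside of the graphite for a chip.
- The push briefly read 20 to 20.6 N while I trimmed it.
- The tool was tilted about 0.006 rad when last measured. I did not check the bystanders after the last move, though nothing touched them during the work as far as I could see.

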